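Find the tired contact spring

ROBOT

A 6-joint arm with a two-finger parallel gripper is mounted at the origin on a cart in front of the work surface, level with it; the furniture and walls round the work are solid. World frame = base frame: x ahead of the robot, y to its left, z up, the work surface at z = 0. Lengths are in m, angles in rad, forces in N, time in s.
With the tool pointing down it reaches from about 0.325 to 1 m from the base axis. Payload 5.1 kg.
Tool frame: the origin (TCP) lies between the finger pads; the fingertips stand 22 mm ahead of it and the grasp point (between the pads) lies 3 mm ahead of it; z points along the fingers, y is the direction in which the jaws open and shut (so a half turn about z gives the same grasp; the last joint's range is limited). The gripper opens to 85 mm and grips with 20 to 120 N. Pads are 22 mm wide; open, the fingers measure 114 mm over their backs; the gripper's body (76 mm by 85 mm) begins 54 mm behind the grasp point. The pads swing forward as they close: fully open they stand 13 mm farther back than shut.
Start: joints at [1.156, 0.124, 1.65, -0, 1.367, -0.083], TCP at [0.212, 0.615, 0.253] pointing down, gripper open.
Joint ranges: [-2.61, 2.61], [-1.02, 2.33], [0.03, 2.71], [-1.35, 4.49], [0.32, 2.68], [-2.91, 2.91]. Speed limits (rad/s): [2.57, 2.57, 3.14, 3.14, 3.14, 3.14].

INTERFACE

Orientations are given as a 3x3 rotation matrix whose columns are the frame's x, y, z axes.
In Python, from rig import observe, camera, get_calibration, sign_off, boxes_of gives the robot as it stands. The module is installed in compiled form; this text tells all that it offers.
- The arm moves only by the tool jog_arm, never from a script. Its argument "increments" is a list of rows, each a list of 3 entries, a list of its own where there are three numbers: the turn, a rotation vector about the tool's x, y, z in degrees, then the shift along the tool's x, y, z in cm, then the opening, from -1 (shut) to 1 (fully open). A call has 1 to 10 rows; each row shifts and turns the commanded pose from where the row before left it, along the tool's axes as they then stand; what a row does not reach is not made up. A row lasts 1/8 s, in which the tool goes at most 62.5 mm and 10.7 degrees, less where a joint would pass 70% of its speed; a pose out of reach is approached as far as the arm can. A call with a gripper value outside its range is refused whole. The fingers move at their own pace and stop on an object; "grip_force" is the grip in N (left out, the last holds). Time passes only in rows, so rows that do not move let the fingers close. It gives the time, the measured TCP pose, the force and the opening at its end, in the units of the state.
- observe(): the state, without advancing time (a new reading comes with each control period).
- camera(name): name is "side" or "top"; returns the picture (400x640x3 uint8, red, green, blue); there is no depth.
- get_calibration(name): a dict with "fx", "fy", "cx", "cy" (pixels), "rvec" (rotation vector, rad) and "tvec" (3), from world to camera coordinates, as OpenCV has them. Camera axes: x right, y down, z forward; pixel columns grow to the right and rows downward; lengths in m; the calibration is good to about 2 mm. A picture is of the moment at which its call begins. get_calibration takes no time and is no camera call.
- sign_off(): hands the job in, once; it reports no verdict.
Trained networks look in the newest picture that a camera, given by its name, has taken for a name from the list of things; names that differ only in an ending like _2 or _b are one class to them, and where a whole thing is asked for, a point or a joint stands for the part that bears it (a point fixed in the world has none). Each returns a list of dicts, best first, with "p" (0 to 1); they miss things now and then, are a little off and sometimes report something else, mostly with a low value. They report only what shows in the picture. A call takes as long as a camera call.
- boxes_of(camera, name): "extent" ([left, top, width, height] as shares, 0 to 1, of the picture: columns of its width, rows of its height, round what is visible of it).
The state is a dict: "clock": time; "joints": joint angles; "joint_vel": joint speeds; "tau": joint torques, N m; "ee_pos": TCP position; "ee_rot": TCP orientation; "force": force on the tool from outside, world axes, zero at the start; "moment": the same for the moment, N m; "width": finger opening in m.
Only numpy, scipy, OpenCV 4.12 (cv2) and the standard library are available. Lean on these libraries where they do the work, as an engineer would, in place of code of your own. Each camera call takes 0.05 s, during which the arm holds its last target.

TASK

Check the three contact-spring cartridges in the rack from left to right: with closed fingertips press the free tip of each brass finger down until it sits on its stop, and hold it there for about half a second, gently, never with more than 20 N. One finger is clearly softer than the other two: lift that cartridge out and set it down upright, wholly inside the casting tray, without dropping it. Leave the two sound cartridges in their slots and the other things on the bench where they are.

Things in the scene. Friction and masses are not known exactly. Their poses are not given: they have to be found in the camera images.
- grip_a (a point): Loose cartridge, 0.17 kg: grey foot 100x30x12 mm, block 42x30 mm on its rear, 52 mm high with clamp and screws. Point: in the block, 34 mm over the underside; block reaches 10 mm in front and 32 behind it, foot 68 in front and 32 behind. z up, x from finger tip to block, y across the 30 mm (grip along y). Letters tell neither slot nor stiffness.
- finger_a: Brass strip 16x2 mm clamped on cartridge a, free tip over a steel post. Origin: top of the 12 mm rivet near the tip (press here), at rest 58 mm in front of grip_a and 15 mm above; bends about a line 48 mm behind it. Firm stop (several N/mm) after 6 to 12 mm, differs on each. Two fingers are sound, 0.65 N/mm at the rivet; one is tired, 0.25 N/mm. All look alike.
- grip_b (a point): Loose cartridge, 0.17 kg: grey foot 100x30x12 mm, block 42x30 mm on its rear, 52 mm high with clamp and screws. Point: in the block, 34 mm over the underside; block reaches 10 mm in front and 32 behind it, foot 68 in front and 32 behind. z up, x from finger tip to block, y across the 30 mm (grip along y). Letters tell neither slot nor stiffness.
- finger_b: Brass strip 16x2 mm clamped on cartridge b, free tip over a steel post. Origin: top of the 12 mm rivet near the tip (press here), at rest 58 mm in front of grip_b and 15 mm above; bends about a line 48 mm behind it. Firm stop (several N/mm) after 6 to 12 mm, differs on each. Two fingers are sound, 0.65 N/mm at the rivet; one is tired, 0.25 N/mm. All look alike.
- grip_c (a point): Loose cartridge, 0.17 kg: grey foot 100x30x12 mm, block 42x30 mm on its rear, 52 mm high with clamp and screws. Point: in the block, 34 mm over the underside; block reaches 10 mm in front and 32 behind it, foot 68 in front and 32 behind. z up, x from finger tip to block, y across the 30 mm (grip along y). Letters tell neither slot nor stiffness.
- finger_c: Brass strip 16x2 mm clamped on cartridge c, free tip over a steel post. Origin: top of the 12 mm rivet near the tip (press here), at rest 58 mm in front of grip_c and 15 mm above; bends about a line 48 mm behind it. Firm stop (several N/mm) after 6 to 12 mm, differs on each. Two fingers are sound, 0.65 N/mm at the rivet; one is tired, 0.25 N/mm. All look alike.
- slot_left (a point): Left slot of the rack, seen from the robot (largest y): where the grip point of a cartridge seated there lies, 40 mm over the worktop. Rack: fixed aluminium plate 128x262x6 mm, slots 85 mm apart; rails 6 mm high round each foot, 2 mm play, none beside the block where it is gripped. Cartridges lift straight out.
- slot_middle (a point): Middle slot of the rack, seen from the robot (middle y): where the grip point of a cartridge seated there lies, 40 mm over the worktop. Rack: fixed aluminium plate 128x262x6 mm, slots 85 mm apart; rails 6 mm high round each foot, 2 mm play, none beside the block where it is gripped. Cartridges lift straight out.
- slot_right (a point): Right slot of the rack, seen from the robot (smallest y): where the grip point of a cartridge seated there lies, 40 mm over the worktop. Rack: fixed aluminium plate 128x262x6 mm, slots 85 mm apart; rails 6 mm high round each foot, 2 mm play, none beside the block where it is gripped. Cartridges lift straight out.
- tray: Small clear ribbed casting tray, fixed, 210 x 88 x 18 mm. Origin: centre of its underside; x along its 210 mm length, z up. Floor 4 mm thick; walls 4 mm thick and 18 mm high along the two long sides only (80 mm between them), ends open. A gel tank 103 mm high stands close behind it and beside the rack: carry the cartridge high.
- timer: Small white timer, 64 x 66 x 19 mm, loose bystander behind the rack; origin at the centre of its underside.
- beaker: Clear plastic beaker, 67 mm wide, 83 mm high, loose bystander behind the rack; origin at the centre of its underside.
- petri_dish: Petri dish, 92 mm wide, 15 mm high, loose bystander behind the rack; origin at the centre of its underside.

How it is judged:
On the way, in this order (a step that is already met when the one before it is completed fails the run):
1. the finger in the left slot is pressed down on its stop (within 0.6 mm) for 0.2 s (((horizontal distance between grip_a and slot_left below 0.02 m and z of finger_a in the frame of grip_a below 0.0086 m) or (horizontal distance between grip_b and slot_left below 0.02 m and z of finger_b in the frame of grip_b below 0.0066 m) or (horizontal distance between grip_c and slot_left below 0.02 m and z of finger_c in the frame of grip_c below 0.0046 m))), for 0.2 s.
2. the finger in the middle slot is pressed down on its stop (within 0.6 mm) for 0.2 s (((horizontal distance between grip_a and slot_middle below 0.02 m and z of finger_a in the frame of grip_a below 0.0086 m) or (horizontal distance between grip_b and slot_middle below 0.02 m and z of finger_b in the frame of grip_b below 0.0066 m) or (horizontal distance between grip_c and slot_middle below 0.02 m and z of finger_c in the frame of grip_c below 0.0046 m))), for 0.2 s.
3. the finger in the right slot is pressed down on its stop (within 0.6 mm) for 0.2 s (((horizontal distance between grip_a and slot_right below 0.02 m and z of finger_a in the frame of grip_a below 0.0086 m) or (horizontal distance between grip_b and slot_right below 0.02 m and z of finger_b in the frame of grip_b below 0.0066 m) or (horizontal distance between grip_c and slot_right below 0.02 m and z of finger_c in the frame of grip_c below 0.0046 m))), for 0.2 s.
4. the cartridge with the soft finger is lifted out of the rack (distance of grip_b from where it was at the start of the episode above 0.03 m), for 0.1 s.
At the end, for the whole second after the job is handed in: The soft cartridge stands upright (0.1 rad) and still on the tray floor, wholly inside the tray; the two sound ones are upright in their slots within 8 mm of where they began; timer, beaker and petri dish are within 30 mm of where they began (x of grip_b in the frame of tray between -0.08 and 0.08 m and y of grip_b in the frame of tray between -0.03 and 0.03 m and x of finger_b in the frame of tray between -0.103 and 0.103 m and z of grip_b in the frame of tray between 0.034 and 0.042 m and angle between grip_b's own z axis and vertical below 0.1 rad and linear speed of cart_b below 0.01 m/s and distance of each of grip_a, grip_c from where it was at the start of the episode below 0.008 m and angle between each of grip_a, grip_c's own z axis and vertical below 0.06 rad and distance of each of timer, beaker, petri_dish from where it was at the start of the episode below 0.03 m); the robot touches nothing.
It fails at once if a brass finger is loaded with more than 20 N (contact force between anything else and finger_a above 20 N or contact force between anything else and finger_b above 20 N or contact force between anything else and finger_c above 20 N).
It fails at once if a sound cartridge is taken out or pushed out of its slot (distance of any of grip_a, grip_c from where it was at the start of the episode above 0.03 m).
It fails at once if the soft cartridge is dropped (falls freely from more than about 20 mm) (linear speed of cart_b above 0.65 m/s and contact force between the fingers and cart_b below 0.05 N and height (world z) of grip_b above 0.04 m).
It fails at once if a bystander is knocked away by more than 50 mm (distance of any of timer, beaker, petri_dish from where it was at the start of the episode above 0.05 m).
It also fails if it takes over 67 s, if anything falls off the work surface, if the arm or the gripper's body presses on something with over 40 N, if the wrist force passes 120 N, or if a joint passes its speed limit or range.

## Working session

There is one attempt and no reset: what is moved stays moved. The work goes in short steps, Python scripts to look and compute and a tool call to move; the robot and the scene stay as the last step left them, time stands still between calls to the robot, and variables do not carry over. Pictures are saved under pics/ and viewed, and the job is handed in when it is done.

Besides the shell and the picture viewer there is one more tool, called after "Emit:" by a JSON object that holds its "api" and its "payload", one argument or row to a line. jog_arm: Moves the arm, as the interface text tells. Its arguments: {"type":"object","properties":{"increments":{"type":"array","items":{"type":"array"}},"grip_force":{"type":"number"}},"required":["increments"]}

```bash
mkdir -p pics
python3 - <<'E'
from rig import *
import cv2
s=observe();print(s['clock'],s['ee_pos'],s['ee_rot'],s['width'],s['force'])
for n in("top","side"):
    im=camera(n);cv2.imwrite(f"pics/{n}0.png",im[:,:,::-1]);print(n,get_calibration(n))
    for o in("grip_a","finger_a","tray","timer","beaker","petri_dish"):
        for b in boxes_of(n,o)[:5]:
            e=b['extent'];print(o,round(b['p'],2),[round(e[0]*640),round(e[1]*400),round(e[2]*640),round(e[3]*400)])
E
```

```text
0.0 [0.21153966 0.61402488 0.25204139] [[-9.45457140e-01  3.25745505e-01 -8.13451975e-04]
 [ 3.25746490e-01  9.45455192e-01 -1.92468608e-03]
 [ 1.42124553e-04 -2.08468733e-03 -9.99997817e-01]] 0.08505808997373007 [ 0.56954667 -0.41834432 -0.23520189]
top {'fx': 384.70413307620953, 'fy': 384.70413307620953, 'cx': 317.2667530565163, 'cy': 200.7922579522596, 'rvec': array([ 2.20605167, -2.20537042,  0.05573657]), 'tvec': array([-0.01894562,  0.56214998,  0.9429    ])}
grip_a 0.87 [344, 204, 17, 40]
grip_a 0.74 [410, 190, 21, 44]
grip_a 0.66 [376, 197, 20, 42]
grip_a 0.21 [328, 182, 114, 73]
finger_a 0.7 [420, 210, 11, 21]
finger_a 0.68 [353, 224, 8, 23]
tray 0.9 [156, 236, 84, 44]
tray 0.29 [327, 187, 114, 61]
tray 0.24 [378, 197, 20, 43]
timer 0.71 [418, 130, 29, 24]
beaker 0.63 [374, 123, 26, 28]
petri_dish 0.83 [321, 113, 39, 40]
side {'fx': 463.73773619480494, 'fy': 463.73773619480494, 'cx': 316.99111307653305, 'cy': 205.7445500788195, 'rvec': array([ 0.07893409,  2.71655719, -1.56478243]), 'tvec': array([0.58327847, 0.05351951, 1.27225123])}
grip_a 0.93 [318, 182, 31, 21]
grip_a 0.85 [313, 173, 32, 16]
grip_a 0.84 [322, 197, 41, 19]
grip_a 0.61 [342, 194, 14, 9]
finger_a 0.62 [334, 180, 18, 9]
tray 0.77 [369, 268, 49, 69]
beaker 0.95 [260, 171, 22, 38]
petri_dish 0.57 [245, 212, 31, 9]
```

Run:
```python
import cv2
t=cv2.imread("pics/top0.png");s=cv2.imread("pics/side0.png")
cv2.imwrite("pics/t1.png",cv2.resize(t[170:270,310:460],None,fx=5,fy=5,interpolation=cv2.INTER_CUBIC))
cv2.imwrite("pics/t2.png",cv2.resize(t[200:300,140:290],None,fx=5,fy=5,interpolation=cv2.INTER_CUBIC))
cv2.imwrite("pics/s1.png",cv2.resize(s[160:230,290:390],None,fx=8,fy=8,interpolation=cv2.INTER_CUBIC))
```

```text
(no output)
```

View pics/top0.png

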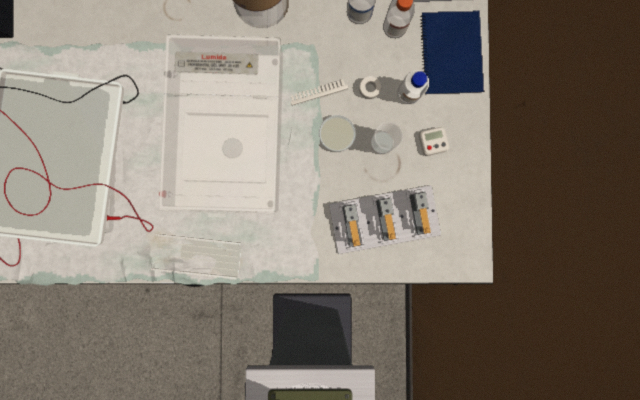

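View pics/side0.png

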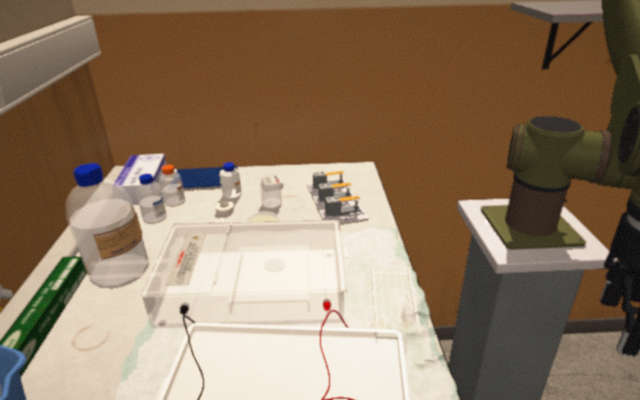

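```bash
ls pics
```

```text
s1.png
side0.png
t1.png
t2.png
top0.png
```

View pics/t1.png

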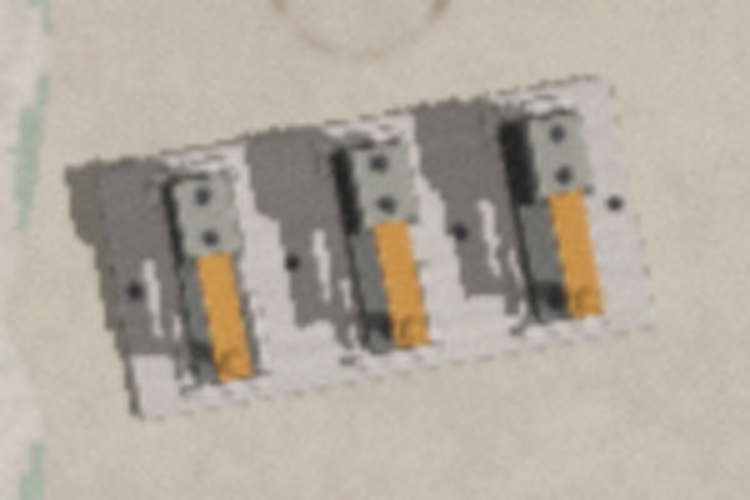

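View pics/t2.png

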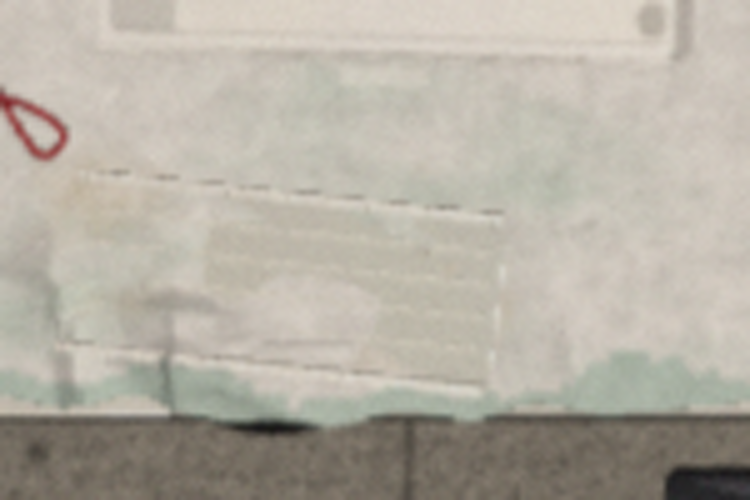

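View pics/s1.png

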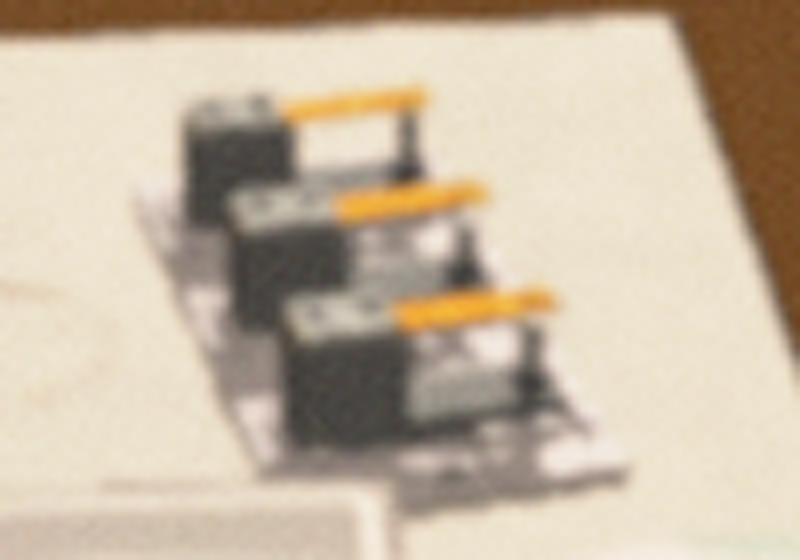

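```bash
cat > h.py <<'E'
import numpy as np,cv2
from rig import *
def cal(n):
    c=get_calibration(n);K=np.array([[c['fx'],0,c['cx']],[0,c['fy'],c['cy']],[0,0,1]]);return K,c['rvec'],c['tvec']
def w(n,u,v,z):
    K,r,t=cal(n);R=cv2.Rodrigues(r)[0];C=-R.T@t;d=R.T@np.linalg.inv(K)@[u,v,1];return C+d*(z-C[2])/d[2]
def px(n,P):
    K,r,t=cal(n);return cv2.projectPoints(np.array(P,float).reshape(-1,1,3),r,t,K,None)[0][:,0]
E
python3 - <<'E'
from h import *
K,r,t=cal("top");R=cv2.Rodrigues(r)[0];print("cam",-R.T@t,R)
K,r,t=cal("side");R=cv2.Rodrigues(r)[0];print("cam",-R.T@t)
print(w("top",198,258,0.0), w("top",386,217,.04))
E
```

```text
cam [ 0.52337362 -0.00934498  0.96510346] [[ 1.07835189e-04 -9.99951089e-01  9.88977689e-03]
 [-9.99174078e-01 -5.09605388e-04 -4.06312843e-02]
 [ 4.06343369e-02 -9.87722723e-03 -9.99125263e-01]]
cam [0.61847337 1.04577492 0.69681189]
[0.42001076 0.27787324 0.        ] [ 0.52203837 -0.18394038  0.04      ]
```

Run:
```python
from h import *
from scipy.optimize import least_squares
c=lambda u,v:((u+.5)/5-.5+310,(v+.5)/5-.5+170)
riv=[c(233,362),c(409,328),c(586,299)]; blk=[c(207,215),c(382,182),c(560,152)]
cor=[c(98,163),c(600,78),c(652,325),c(143,416)]
Rv=np.array([w("top",*p,.055) for p in riv]);B=np.array([w("top",*p,.058) for p in blk]);C=np.array([w("top",*p,.006) for p in cor])
print(Rv,B,C,sep="\n")
for r,b in zip(Rv,B): d=b-r;print("yaw",np.degrees(np.arctan2(d[1],d[0])),np.hypot(*d[:2]))
for a,b in ((Rv[2],Rv[0]),(B[2],B[0]),(C[1],C[0]),(C[2],C[3])): d=b-a;print("yawrow",np.degrees(np.arctan2(-d[0],d[1])),np.hypot(*d[:2]))
print("center",C.mean(0))
# side verify: project rivets
q=px("side",Rv);print((q-[290,160]+.5)*8-.5); q=px("side",B);print((q-[290,160]+.5)*8-.5)
# tray crop
c=lambda u,v:((u+.5)/5-.5+140,(v+.5)/5-.5+200)
T=np.array([w("top",*c(u,v),.018) for u,v in ((78,172),(503,214),(487,392),(55,342))]);print("tray",T,T.mean(0))
d=T[1]-T[0];e=T[2]-T[3];print(np.hypot(*d[:2]),np.hypot(*e[:2]),np.degrees(np.arctan2(d[0],-d[1])),np.degrees(np.arctan2(e[0],-e[1])))
```

```text
[[ 0.46310866 -0.11023487  0.055     ]
 [ 0.47907982 -0.19358866  0.055     ]
 [ 0.49274041 -0.27766096  0.055     ]]
[[ 0.53242745 -0.09789923  0.058     ]
 [ 0.5480329  -0.18072929  0.058     ]
 [ 0.56226783 -0.2652332   0.058     ]]
[[ 0.5588793  -0.04860985  0.006     ]
 [ 0.60164058 -0.30041658  0.006     ]
 [ 0.47814212 -0.32497668  0.006     ]
 [ 0.43316674 -0.07081952  0.006     ]]
yaw 10.090453725080183 0.07040782758400652
yaw 10.563990792974689 0.0701419251824921
yaw 10.134371683798904 0.0706293914784821
yawrow 10.036509720476191 0.17002804407209726
yawrow 10.111171589852502 0.16997384148575623
yawrow 9.637903101642642 0.2554117317918874
yawrow 10.035112417860086 0.2581058918476339
center [ 0.51795718 -0.18620566  0.006     ]
[[539.86443784 284.58234142]
 [470.84883604 179.85504626]
 [414.2084023   84.31794643]]
[[349.00114404 301.796857  ]
 [290.21618379 195.70839761]
 [240.45478311  97.99492861]]
tray [[0.4804209  0.37760057 0.018     ]
 [0.45983805 0.16998302 0.018     ]
 [0.3733184  0.17706091 0.018     ]
 [0.39781157 0.38734445 0.018     ]] [0.42784723 0.27799724 0.018     ]
0.20863533177320515 0.21170517924437782 -5.661705045315256 -6.643696386275331
```

Emit:
{"api": "jog_arm", "payload": {
  "increments": [
    [[0,0,-9.7],[0,0,0],-1],
    [[0,0,-9.7],[0,0,0],-1],
    [[0,0,-9.7],[0,0,0],-1],
    [[0,0,0],[-0.9,-5.8,0],-1],
    [[0,0,0],[-0.9,-5.8,0],-1],
    [[0,0,0],[-0.9,-5.8,0],-1],
    [[0,0,0],[-0.9,-5.8,0],-1],
    [[0,0,0],[-0.9,-5.8,0],-1],
    [[0,0,0],[-0.9,-5.8,0],-1],
    [[0,0,0],[-0.9,-5.8,0],-1]
  ],
  "grip_force": 30
}}

```text
clock: 1.95
ee_pos: [0.3452, 0.2242, 0.2537]
ee_rot: [[-0.984, -0.176, 0.001], [-0.176, 0.984, 0.0], [-0.001, 0.0, -1.0]]
force: [0.3, -0.8, 0.3]
width: -0.0003
```

Emit:
{"api": "jog_arm", "payload": {
  "increments": [
    [[0,0,0],[-0.95,-5.8,0],-1],
    [[0,0,0],[-0.95,-5.8,0],-1],
    [[0,0,0],[-0.95,-5.8,0],-1],
    [[0,0,0],[-0.95,-5.8,0],-1],
    [[0,0,0],[-0.95,-5.8,0],-1],
    [[0,0,0],[-0.95,-5.8,0],-1],
    [[0,0,0],[0,0,4],-1],
    [[0,0,0],[0,0,4],-1],
    [[0,0,0],[0,0,4],-1],
    [[0,0,0],[0,0,0],-1]
  ]
}}

```text
clock: 3.2
ee_pos: [0.4595, -0.106, 0.13]
ee_rot: [[-0.985, -0.175, -0.007], [-0.175, 0.985, 0.003], [0.007, 0.004, -1.0]]
force: [0.3, 0.1, 0.0]
width: 0.0004
```

Emit:
{"api": "jog_arm", "payload": {
  "increments": [
    [[0,0,0],[-0.3,-0.4,2],-1],
    [[0,0,0],[0,0,1.8],-1],
    [[0,0,0],[0,0,0],-1]
  ]
}}

```text
clock: 3.58
ee_pos: [0.465, -0.1099, 0.0948]
ee_rot: [[-0.985, -0.175, -0.002], [-0.175, 0.985, 0.001], [0.002, 0.001, -1.0]]
force: [-0.2, 0.6, 0.0]
width: -0.0002
```

Run:
```python
from h import *
s=observe();print(s['ee_pos'],s['ee_rot'][:,2],s['force'])
t=camera("top");sd=camera("side")
a=cv2.resize(t[170:270,310:460],None,fx=4,fy=4,interpolation=cv2.INTER_CUBIC)
b=cv2.resize(sd[130:230,290:390],None,fx=4,fy=4,interpolation=cv2.INTER_CUBIC)
cv2.imwrite("pics/p1.png",np.hstack([cv2.resize(a,(400,267)),b[:267*1]])[:,:,::-1] if 0 else np.vstack([a[:300,:400],b[:300]])[:600,:,::-1])
```

```text
[ 0.46504642 -0.10989366  0.09478884] [-1.84882500e-03  6.91361858e-04 -9.99998052e-01] [-0.23832588  0.63769956  0.02820621]
```

View pics/p1.png

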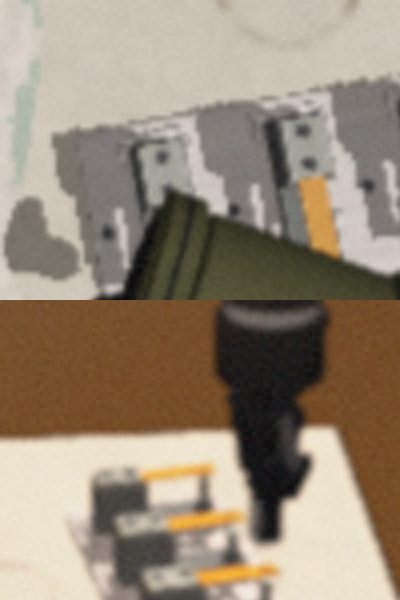

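Emit:
{"api": "jog_arm", "payload": {
  "increments": [
    [[0,0,0],[0.1,0,1.2],-1],
    [[0,0,0],[0,0,0.2],-1],
    [[0,0,0],[0,0,0],-1]
  ]
}}

```text
clock: 4.05
ee_pos: [0.4644, -0.1103, 0.081]
ee_rot: [[-0.985, -0.175, -0.001], [-0.175, 0.985, 0.0], [0.001, 0.0, -1.0]]
force: [0.1, 0.3, 0.1]
width: -0.0
```

Emit:
{"api": "jog_arm", "payload": {
  "increments": [
    [[0,0,0],[0,0,0.2],-1],
    [[0,0,0],[0,0,0.2],-1],
    [[0,0,0],[0,0,0],-1]
  ]
}}

```text
clock: 4.42
ee_pos: [0.4646, -0.1104, 0.0772]
ee_rot: [[-0.985, -0.175, -0.0], [-0.175, 0.985, 0.0], [0.0, 0.0, -1.0]]
force: [-0.6, 0.4, -0.4]
width: -0.0002
```

Emit:
{"api": "jog_arm", "payload": {
  "increments": [
    [[0,0,0],[0,0,0.2],-1],
    [[0,0,0],[0,0,0],-1]
  ]
}}

```text
clock: 4.68
ee_pos: [0.4646, -0.1104, 0.0752]
ee_rot: [[-0.985, -0.175, -0.0], [-0.175, 0.985, 0.0], [0.0, 0.0, -1.0]]
force: [-1.1, -0.2, 0.2]
width: -0.0003
```

Emit:
{"api": "jog_arm", "payload": {
  "increments": [
    [[0,0,0],[0,0,0.2],-1],
    [[0,0,0],[0,0,0],-1]
  ]
}}

```text
clock: 4.92
ee_pos: [0.4647, -0.1104, 0.0733]
ee_rot: [[-0.985, -0.175, 0.0], [-0.175, 0.985, -0.0], [-0.0, -0.0, -1.0]]
force: [0.2, -0.1, 0.5]
width: -0.0001
```

Emit:
{"api": "jog_arm", "payload": {
  "increments": [
    [[0,0,0],[0,0,0.2],-1],
    [[0,0,0],[0,0,0],-1]
  ]
}}

```text
clock: 5.18
ee_pos: [0.4648, -0.1104, 0.0713]
ee_rot: [[-0.985, -0.175, 0.0], [-0.175, 0.985, -0.0], [-0.0, -0.0, -1.0]]
force: [-0.2, 0.1, 1.8]
width: -0.0003
```

Emit:
{"api": "jog_arm", "payload": {
  "increments": [
    [[0,0,0],[0,0,0.1],-1],
    [[0,0,0],[0,0,0],-1]
  ]
}}

```text
clock: 5.42
ee_pos: [0.4648, -0.1104, 0.0704]
ee_rot: [[-0.985, -0.175, 0.0], [-0.175, 0.985, -0.0], [-0.0, -0.0, -1.0]]
force: [0.4, 0.2, 0.8]
width: 0.0
```

Emit:
{"api": "jog_arm", "payload": {
  "increments": [
    [[0,0,0],[0,0,0.1],-1],
    [[0,0,0],[0,0,0],-1]
  ]
}}

```text
clock: 5.68
ee_pos: [0.4648, -0.1104, 0.0694]
ee_rot: [[-0.985, -0.175, 0.0], [-0.175, 0.985, -0.0], [-0.0, -0.0, -1.0]]
force: [1.7, 0.7, 2.6]
width: 0.0001
```

Emit:
{"api": "jog_arm", "payload": {
  "increments": [
    [[0,0,0],[0,0,0.1],-1],
    [[0,0,0],[0,0,0],-1]
  ]
}}

```text
clock: 5.92
ee_pos: [0.4649, -0.1104, 0.0684]
ee_rot: [[-0.985, -0.175, 0.001], [-0.175, 0.985, -0.0], [-0.0, -0.0, -1.0]]
force: [1.8, 1.0, 2.2]
width: -0.0001
```

Emit:
{"api": "jog_arm", "payload": {
  "increments": [
    [[0,0,0],[0,0,0.1],-1],
    [[0,0,0],[0,0,0],-1]
  ]
}}

```text
clock: 6.18
ee_pos: [0.465, -0.1104, 0.0676]
ee_rot: [[-0.985, -0.175, 0.001], [-0.175, 0.985, -0.0], [-0.001, -0.0, -1.0]]
force: [1.4, 0.4, 2.6]
width: 0.0
```

Emit:
{"api": "jog_arm", "payload": {
  "increments": [
    [[0,0,0],[0,0,0.1],-1],
    [[0,0,0],[0,0,0],-1]
  ]
}}

```text
clock: 6.42
ee_pos: [0.4651, -0.1105, 0.0672]
ee_rot: [[-0.985, -0.175, 0.0], [-0.175, 0.985, -0.0], [-0.0, -0.0, -1.0]]
force: [0.0, 0.9, 7.1]
width: -0.0
```

Emit:
{"api": "jog_arm", "payload": {
  "increments": [
    [[0,0,0],[0,0,0.1],-1],
    [[0,0,0],[0,0,0],-1]
  ]
}}

```text
clock: 6.68
ee_pos: [0.4652, -0.1105, 0.0669]
ee_rot: [[-0.985, -0.175, 0.0], [-0.175, 0.985, -0.0], [-0.0, -0.0, -1.0]]
force: [-4.2, 2.5, 12.0]
width: -0.0001
```

Emit:
{"api": "jog_arm", "payload": {
  "increments": [
    [[0,0,0],[0,0,0],-1],
    [[0,0,0],[0,0,0],-1],
    [[0,0,0],[0,0,0],-1]
  ]
}}

```text
clock: 7.05
ee_pos: [0.4652, -0.1105, 0.0669]
ee_rot: [[-0.985, -0.175, 0.0], [-0.175, 0.985, -0.0], [-0.0, -0.0, -1.0]]
force: [-3.6, 2.1, 12.1]
width: -0.0003
```

Emit:
{"api": "jog_arm", "payload": {
  "increments": [
    [[0,0,0],[0,0,-1],-1],
    [[0,0,0],[0,0,-1.5],-1],
    [[0,0,0],[0,-4.25,0],-1],
    [[0,0,0],[0,-4.25,0],-1],
    [[0,0,0],[0,0,0],-1],
    [[0,0,0],[0,0,1],-1],
    [[0,0,0],[0,0,0],-1]
  ]
}}

```text
clock: 7.92
ee_pos: [0.4782, -0.1925, 0.0786]
ee_rot: [[-0.984, -0.176, -0.003], [-0.176, 0.984, 0.002], [0.003, 0.002, -1.0]]
force: [-0.1, 0.7, -0.2]
width: 0.0005
```

Emit:
{"api": "jog_arm", "payload": {
  "increments": [
    [[0,0,0],[0,-0.1,0.15],-1],
    [[0,0,0],[0,0,0.15],-1],
    [[0,0,0],[0,0,0],-1]
  ]
}}

```text
clock: 8.3
ee_pos: [0.4797, -0.1948, 0.0773]
ee_rot: [[-0.984, -0.176, -0.0], [-0.176, 0.984, 0.0], [0.0, 0.0, -1.0]]
force: [0.1, 0.2, -0.5]
width: 0.0001
```

Emit:
{"api": "jog_arm", "payload": {
  "increments": [
    [[0,0,0],[0,0,0.2],-1],
    [[0,0,0],[0,0,0],-1]
  ]
}}

```text
clock: 8.55
ee_pos: [0.4799, -0.1951, 0.0754]
ee_rot: [[-0.985, -0.175, 0.0], [-0.175, 0.985, -0.0], [-0.0, -0.0, -1.0]]
force: [0.1, 0.3, 0.6]
width: -0.0002
```

Emit:
{"api": "jog_arm", "payload": {
  "increments": [
    [[0,0,0],[0,0,0.1],-1],
    [[0,0,0],[0,0,0],-1]
  ]
}}

```text
clock: 8.8
ee_pos: [0.4799, -0.1951, 0.0745]
ee_rot: [[-0.985, -0.175, 0.0], [-0.175, 0.985, -0.0], [-0.0, -0.0, -1.0]]
force: [-0.1, 0.7, 1.8]
width: 0.0
```

Emit:
{"api": "jog_arm", "payload": {
  "increments": [
    [[0,0,0],[0,0,0.1],-1],
    [[0,0,0],[0,0,0],-1]
  ]
}}

```text
clock: 9.05
ee_pos: [0.4798, -0.1951, 0.0734]
ee_rot: [[-0.985, -0.175, 0.0], [-0.175, 0.985, -0.0], [-0.0, -0.0, -1.0]]
force: [-0.5, 0.9, 2.6]
width: 0.0003
```

Emit:
{"api": "jog_arm", "payload": {
  "increments": [
    [[0,0,0],[0,0,0.1],-1],
    [[0,0,0],[0,0,0],-1]
  ]
}}

```text
clock: 9.3
ee_pos: [0.4799, -0.1951, 0.0725]
ee_rot: [[-0.985, -0.175, 0.0], [-0.175, 0.985, -0.0], [-0.0, -0.0, -1.0]]
force: [0.5, 0.4, 3.0]
width: -0.0
```

Emit:
{"api": "jog_arm", "payload": {
  "increments": [
    [[0,0,0],[0,0,0.2],-1],
    [[0,0,0],[0,0,0],-1]
  ]
}}

```text
clock: 9.55
ee_pos: [0.4799, -0.1951, 0.0705]
ee_rot: [[-0.985, -0.175, 0.0], [-0.175, 0.985, -0.0], [-0.0, -0.0, -1.0]]
force: [0.4, 1.1, 4.3]
width: 0.0
```

Emit:
{"api": "jog_arm", "payload": {
  "increments": [
    [[0,0,0],[0,0,0.1],-1],
    [[0,0,0],[0,0,0],-1]
  ]
}}

```text
clock: 9.8
ee_pos: [0.4799, -0.1951, 0.0695]
ee_rot: [[-0.985, -0.175, 0.0], [-0.175, 0.985, -0.0], [-0.0, -0.0, -1.0]]
force: [-0.2, 1.0, 5.2]
width: 0.0001
```

Emit:
{"api": "jog_arm", "payload": {
  "increments": [
    [[0,0,0],[0,0,0.1],-1],
    [[0,0,0],[0,0,0],-1]
  ]
}}

```text
clock: 10.05
ee_pos: [0.48, -0.1951, 0.0686]
ee_rot: [[-0.985, -0.175, 0.001], [-0.175, 0.985, -0.0], [-0.001, -0.0, -1.0]]
force: [0.8, 0.5, 4.8]
width: -0.0001
```

Emit:
{"api": "jog_arm", "payload": {
  "increments": [
    [[0,0,0],[0,0,0.1],-1],
    [[0,0,0],[0,0,0],-1]
  ]
}}

```text
clock: 10.3
ee_pos: [0.4801, -0.1951, 0.0677]
ee_rot: [[-0.985, -0.175, 0.001], [-0.175, 0.985, -0.0], [-0.001, -0.0, -1.0]]
force: [1.0, 0.9, 5.6]
width: 0.0001
```

Emit:
{"api": "jog_arm", "payload": {
  "increments": [
    [[0,0,0],[0,0,0.1],-1],
    [[0,0,0],[0,0,0],-1]
  ]
}}

```text
clock: 10.55
ee_pos: [0.4802, -0.1951, 0.0668]
ee_rot: [[-0.985, -0.175, 0.001], [-0.175, 0.985, -0.0], [-0.001, -0.0, -1.0]]
force: [-0.7, 1.9, 6.6]
width: 0.0
```

Emit:
{"api": "jog_arm", "payload": {
  "increments": [
    [[0,0,0],[0,0,0.1],-1],
    [[0,0,0],[0,0,0],-1]
  ]
}}

```text
clock: 10.8
ee_pos: [0.4803, -0.1951, 0.066]
ee_rot: [[-0.985, -0.175, 0.001], [-0.175, 0.985, -0.0], [-0.001, -0.0, -1.0]]
force: [0.3, 1.7, 8.0]
width: -0.0004
```

Emit:
{"api": "jog_arm", "payload": {
  "increments": [
    [[0,0,0],[0,0,0.08],-1],
    [[0,0,0],[0,0,0],-1]
  ]
}}

```text
clock: 11.05
ee_pos: [0.4804, -0.1951, 0.0654]
ee_rot: [[-0.985, -0.175, 0.001], [-0.175, 0.985, -0.0], [-0.001, -0.0, -1.0]]
force: [0.3, 2.1, 7.6]
width: 0.0002
```

Emit:
{"api": "jog_arm", "payload": {
  "increments": [
    [[0,0,0],[0,0,0.08],-1],
    [[0,0,0],[0,0,0],-1]
  ]
}}

```text
clock: 11.3
ee_pos: [0.4805, -0.1952, 0.0652]
ee_rot: [[-0.985, -0.175, 0.001], [-0.175, 0.985, -0.0], [-0.001, -0.0, -1.0]]
force: [-2.1, 2.7, 11.3]
width: 0.0003
```

Emit:
{"api": "jog_arm", "payload": {
  "increments": [
    [[0,0,0],[0,0,0.04],-1],
    [[0,0,0],[0,0,0],-1],
    [[0,0,0],[0,0,0],-1]
  ]
}}

```text
clock: 11.68
ee_pos: [0.4806, -0.1952, 0.0651]
ee_rot: [[-0.985, -0.175, 0.001], [-0.175, 0.985, -0.0], [-0.001, -0.0, -1.0]]
force: [-2.6, 2.8, 12.9]
width: -0.0002
```

Emit:
{"api": "jog_arm", "payload": {
  "increments": [
    [[0,0,0],[0,0,0],-1],
    [[0,0,0],[0,0,0],-1],
    [[0,0,0],[0,0,-1],-1],
    [[0,0,0],[0,0,-1.5],-1],
    [[0,0,0],[0.1,-4.2,0],-1],
    [[0,0,0],[0.1,-4.2,0],-1],
    [[0,0,0],[0,0,0],-1],
    [[0,0,0],[0,0,1],-1],
    [[0,0,0],[0,0,0],-1]
  ]
}}

```text
clock: 12.8
ee_pos: [0.4912, -0.2764, 0.0765]
ee_rot: [[-0.984, -0.176, -0.003], [-0.176, 0.984, 0.002], [0.003, 0.003, -1.0]]
force: [0.2, 0.5, -0.2]
width: -0.0003
```

Emit:
{"api": "jog_arm", "payload": {
  "increments": [
    [[0,0,0],[0,0,0.15],-1],
    [[0,0,0],[0,0,0],-1]
  ]
}}

```text
clock: 13.05
ee_pos: [0.4924, -0.2775, 0.0767]
ee_rot: [[-0.984, -0.176, -0.0], [-0.176, 0.984, 0.0], [0.0, 0.0, -1.0]]
force: [0.8, 1.0, -0.8]
width: -0.0
```

Emit:
{"api": "jog_arm", "payload": {
  "increments": [
    [[0,0,0],[0,0,0.2],-1],
    [[0,0,0],[0,0,0],-1]
  ]
}}

```text
clock: 13.3
ee_pos: [0.4927, -0.278, 0.075]
ee_rot: [[-0.985, -0.175, 0.0], [-0.175, 0.985, -0.0], [-0.0, -0.0, -1.0]]
force: [-0.3, 1.0, 1.0]
width: -0.0001
```

Emit:
{"api": "jog_arm", "payload": {
  "increments": [
    [[0,0,0],[0,0,0.2],-1],
    [[0,0,0],[0,0,0],-1]
  ]
}}

```text
clock: 13.55
ee_pos: [0.4927, -0.2782, 0.073]
ee_rot: [[-0.985, -0.175, 0.0], [-0.175, 0.985, -0.0], [-0.0, -0.0, -1.0]]
force: [0.5, 1.2, 1.9]
width: -0.0003
```

Emit:
{"api": "jog_arm", "payload": {
  "increments": [
    [[0,0,0],[0,0,0.1],-1],
    [[0,0,0],[0,0,0],-1]
  ]
}}

```text
clock: 13.8
ee_pos: [0.4927, -0.2782, 0.072]
ee_rot: [[-0.985, -0.175, 0.0], [-0.175, 0.985, -0.0], [-0.0, -0.0, -1.0]]
force: [0.4, 1.2, 2.8]
width: 0.0004
```

Emit:
{"api": "jog_arm", "payload": {
  "increments": [
    [[0,0,0],[0,0,0.1],-1],
    [[0,0,0],[0,0,0],-1]
  ]
}}

```text
clock: 14.05
ee_pos: [0.4927, -0.2782, 0.071]
ee_rot: [[-0.985, -0.175, 0.001], [-0.175, 0.985, -0.0], [-0.0, -0.0, -1.0]]
force: [0.4, 0.4, 3.8]
width: -0.0001
```

Emit:
{"api": "jog_arm", "payload": {
  "increments": [
    [[0,0,0],[0,0,0.1],-1],
    [[0,0,0],[0,0,0],-1]
  ]
}}

```text
clock: 14.3
ee_pos: [0.4927, -0.2782, 0.07]
ee_rot: [[-0.985, -0.175, 0.001], [-0.175, 0.985, -0.0], [-0.001, -0.0, -1.0]]
force: [0.6, 1.4, 5.2]
width: -0.0
```

Emit:
{"api": "jog_arm", "payload": {
  "increments": [
    [[0,0,0],[0,0,0.1],-1],
    [[0,0,0],[0,0,0],-1]
  ]
}}

```text
clock: 14.55
ee_pos: [0.4928, -0.2782, 0.0694]
ee_rot: [[-0.985, -0.175, 0.001], [-0.175, 0.985, -0.0], [-0.001, -0.0, -1.0]]
force: [-0.0, 2.0, 5.7]
width: -0.0003
```

Emit:
{"api": "jog_arm", "payload": {
  "increments": [
    [[0,0,0],[0,0,0.08],-1],
    [[0,0,0],[0,0,0],-1]
  ]
}}

```text
clock: 14.8
ee_pos: [0.4929, -0.2783, 0.0691]
ee_rot: [[-0.985, -0.175, 0.001], [-0.175, 0.985, -0.0], [-0.001, -0.0, -1.0]]
force: [-1.9, 3.2, 9.6]
width: -0.0004
```

Emit:
{"api": "jog_arm", "payload": {
  "increments": [
    [[0,0,0],[0,0,0.04],-1],
    [[0,0,0],[0,0,0],-1],
    [[0,0,0],[0,0,0],-1],
    [[0,0,0],[0,0,0],-1],
    [[0,0,0],[0,0,0],-1]
  ]
}}

```text
clock: 15.42
ee_pos: [0.4929, -0.2784, 0.069]
ee_rot: [[-0.985, -0.175, 0.001], [-0.175, 0.985, -0.0], [-0.0, -0.0, -1.0]]
force: [-1.7, 2.9, 10.9]
width: -0.0003
```

Emit:
{"api": "jog_arm", "payload": {
  "increments": [
    [[0,0,0],[0,0,-1],-1],
    [[0,0,0],[0,0,-3.5],-1],
    [[0,0,0],[0,0,-3.5],-1],
    [[0,0,0],[-2.0,5.7,0],0.4],
    [[0,0,0],[-2.0,5.7,0],0.4],
    [[0,0,0],[-2.1,5.7,0],0.4],
    [[0,0,0],[0,0,0],0.4],
    [[0,0,0],[0,0,0],0.4]
  ]
}}

```text
clock: 16.42
ee_pos: [0.522, -0.0991, 0.147]
ee_rot: [[-0.984, -0.176, -0.001], [-0.176, 0.984, -0.0], [0.001, -0.0, -1.0]]
force: [-0.8, 0.3, -0.7]
width: 0.0596
```

Run:
```python
from h import *
s=observe();print(s['clock'],s['ee_pos'],s['ee_rot'],s['force'],s['width'])
t=camera("top");sd=camera("side")
cv2.imwrite("pics/p2.png",np.vstack([cv2.resize(t[170:270,310:460],None,fx=4,fy=4)[:300],cv2.resize(sd[130:230,260:410],None,fx=4,fy=4)])[:600,:,::-1])
```

```text
16.425 [ 0.52203406 -0.09906222  0.14695029] [[-9.84385314e-01 -1.76021400e-01 -1.42113227e-03]
 [-1.76020958e-01  9.84386325e-01 -4.31328522e-04]
 [ 1.47486622e-03 -1.74444400e-04 -9.99998897e-01]] [-0.842453    0.2612901  -0.66572923] 0.05959410922794195
```

View pics/p2.png

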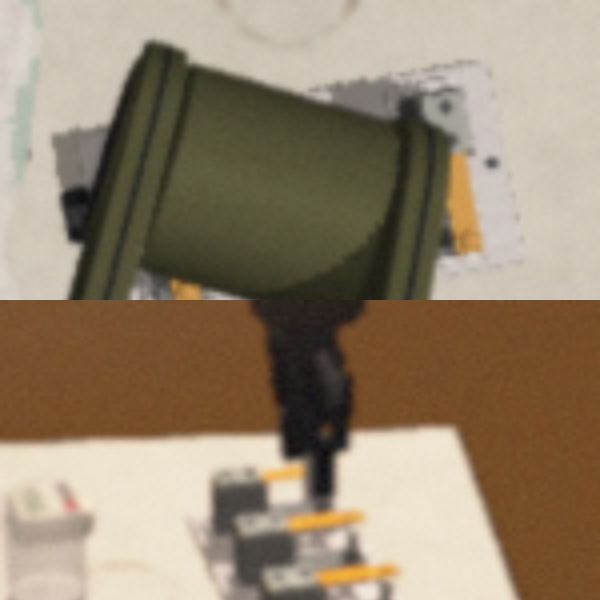

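Run:
```python
from h import *
P=np.array([[.522,-.099,.13],[.522,-.099,.058],[.5216,-.0998,.04]])
q=px("side",P);print((q-[260,130])*4+[0,300])
```

```text
[[307.45460961 476.37285666]
 [307.32796542 567.80102547]
 [307.76334164 589.29919285]]
```

Emit:
{"api": "jog_arm", "payload": {
  "increments": [
    [[0,0,0],[-0.1,0,3],0.4],
    [[0,0,0],[0,0,3],0.4],
    [[0,0,0],[0,0,1.5],0.4],
    [[0,0,0],[0,0,0],0.4]
  ]
}}

```text
clock: 17.02
ee_pos: [0.5226, -0.0995, 0.0714]
ee_rot: [[-0.985, -0.174, -0.003], [-0.174, 0.985, 0.001], [0.003, 0.001, -1.0]]
force: [0.8, -0.3, -0.2]
width: 0.0597
```

Emit:
{"api": "jog_arm", "payload": {
  "increments": [
    [[0,0,0],[0,0,1],0.4],
    [[0,0,0],[0,0,1],0.4],
    [[0,0,0],[0,0,0.7],0.4],
    [[0,0,0],[0,0,0],0.4]
  ]
}}

```text
clock: 17.52
ee_pos: [0.523, -0.0987, 0.0449]
ee_rot: [[-0.984, -0.175, -0.001], [-0.175, 0.984, 0.0], [0.001, 0.001, -1.0]]
force: [0.5, -0.3, 0.4]
width: 0.0595
```

Run:
```python
from h import *
s=observe();print(s['clock'],s['ee_pos'],s['force'],s['width'])
sd=camera("side")
cv2.imwrite("pics/p3.png",cv2.resize(sd[150:230,290:400],None,fx=7,fy=7)[:,:,::-1])
```

```text
17.525 [ 0.523043   -0.09865142  0.04485848] [ 0.53240849 -0.27628271  0.44119285] 0.05952801646515357
```

View pics/p3.png

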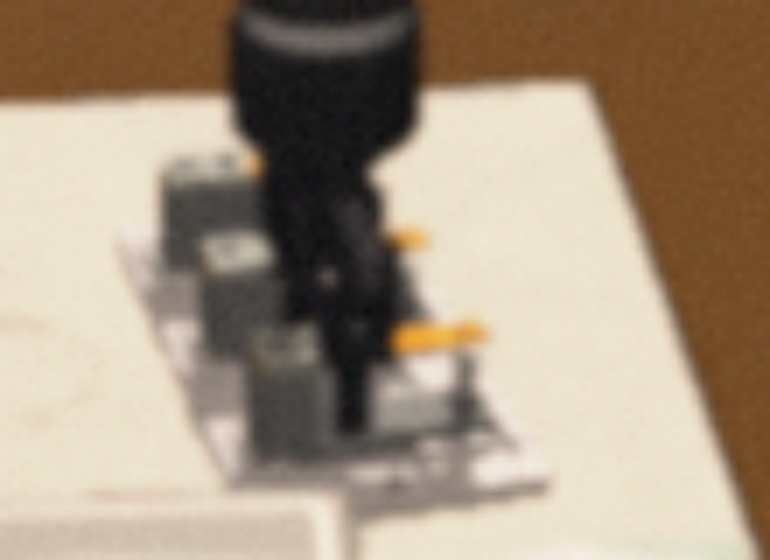

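Emit:
{"api": "jog_arm", "payload": {
  "increments": [
    [[0,0,0],[-0.5,0,0],0.4],
    [[0,0,0],[0,0,0],0.4],
    [[0,0,0],[0,0,0],-0.5],
    [[0,0,0],[0,0,0],-0.5],
    [[0,0,0],[0,0,0],-0.5],
    [[0,0,0],[0,0,0],-0.5],
    [[0,0,0],[0,0,0],-0.5]
  ],
  "grip_force": 35
}}

```text
clock: 18.45
ee_pos: [0.5287, -0.0981, 0.0458]
ee_rot: [[-0.985, -0.175, 0.0], [-0.175, 0.985, -0.0], [-0.0, -0.0, -1.0]]
force: [-0.7, 0.2, 2.0]
width: 0.0295
```

Emit:
{"api": "jog_arm", "payload": {
  "increments": [
    [[0,0,0],[0,0,-0.5],-0.5],
    [[0,0,0],[0,0,-1],-0.5],
    [[0,0,0],[0,0,-2],-0.5],
    [[0,0,0],[0,0,-3],-0.5],
    [[0,0,0],[0,0,-3.5],-0.5],
    [[0,0,0],[0,0,-3.5],-0.5],
    [[0,0,0],[0,0,-2],-0.5],
    [[0,0,0],[0,0,0],-0.5]
  ]
}}

```text
clock: 19.45
ee_pos: [0.5293, -0.0982, 0.2024]
ee_rot: [[-0.985, -0.175, 0.003], [-0.175, 0.985, -0.001], [-0.003, -0.002, -1.0]]
force: [0.5, 0.0, -2.0]
width: 0.0293
```

Run:
```python
from h import *
s=observe();print(s['clock'],s['ee_pos'],s['ee_rot'],s['force'],s['width'])
t=camera("top");sd=camera("side")
cv2.imwrite("pics/p4.png",np.vstack([cv2.resize(t[170:270,310:460],None,fx=4,fy=4)[:300],cv2.resize(sd[130:230,260:410],None,fx=4,fy=4)])[:600,:,::-1])
```

```text
19.45 [ 0.5293001  -0.09822633  0.20240875] [[-9.84530748e-01 -1.75180435e-01  3.31996509e-03]
 [-1.75184519e-01  9.84535131e-01 -9.80028466e-04]
 [-3.09694045e-03 -1.54647465e-03 -9.99994009e-01]] [ 0.49866063  0.04560003 -1.96537084] 0.029319064852004577
```

View pics/p4.png

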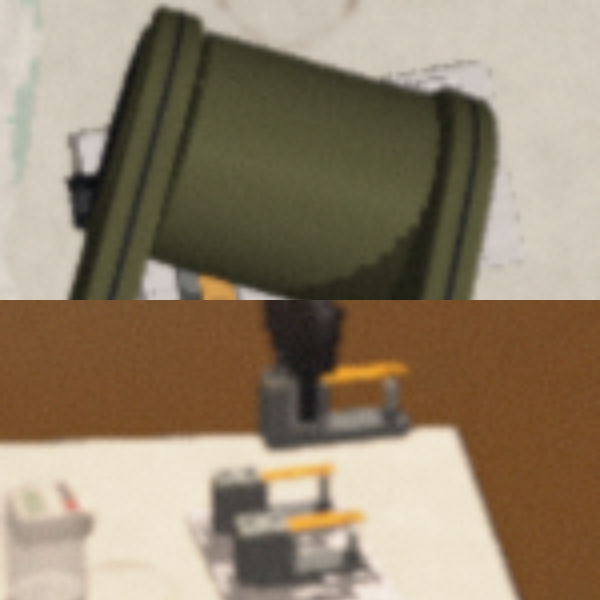

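Emit:
{"api": "jog_arm", "payload": {
  "increments": [
    [[0,0,-9.2],[0,0,0],-0.5],
    [[0,0,-9.2],[0,0,0],-0.5],
    [[0,0,-9.2],[0,0,0],-0.5],
    [[0,0,-9.2],[0,0,0],-0.5],
    [[0,0,-9.2],[0,0,0],-0.5],
    [[0,0,-9.2],[0,0,0],-0.5],
    [[0,0,-9.2],[0,0,0],-0.5],
    [[0,0,-9.2],[0,0,0],-0.5],
    [[0,0,0],[0,0,0],-0.5]
  ]
}}

```text
clock: 20.68
ee_pos: [0.5396, -0.0016, 0.1898]
ee_rot: [[-0.244, -0.97, -0.016], [-0.963, 0.245, -0.11], [0.111, -0.012, -0.994]]
force: [0.1, -1.3, -2.0]
width: 0.0294
```

Emit:
{"api": "jog_arm", "payload": {
  "increments": [
    [[0,0,0],[-3,1.1,0],-0.5],
    [[0,0,0],[-4.8,1.8,0],-0.5],
    [[0,0,0],[-4.8,1.8,0],-0.5],
    [[0,0,0],[-4.8,1.8,0],-0.5],
    [[0,0,0],[-4.8,1.8,0],-0.5],
    [[0,0,0],[-4.8,1.8,0],-0.5],
    [[0,0,0],[-4.8,1.8,0],-0.5],
    [[0,0,0],[-4.1,1.4,0],-0.5],
    [[0,0,0],[-3,0.9,0],-0.5],
    [[0,0,0],[0,0,0],-0.5]
  ]
}}

```text
clock: 21.92
ee_pos: [0.4998, 0.4059, 0.1452]
ee_rot: [[-0.248, -0.969, -0.013], [-0.962, 0.247, -0.113], [0.113, -0.015, -0.994]]
force: [-0.4, 0.4, -2.2]
width: 0.0297
```

Run:
```python
from h import *
s=observe();print(s['clock'],s['ee_pos'],s['ee_rot'],s['force'],s['width'],s['joints'])
t=camera("top");sd=camera("side")
cv2.imwrite("pics/p5.png",t[:,:,::-1]);cv2.imwrite("pics/p6.png",cv2.resize(sd[100:400,290:490],None,fx=2,fy=2)[:,:,::-1])
print("tank edge",w("top",220,211,.103))
```

```text
21.925 [0.49975986 0.40594499 0.14521372] [[-0.24750833 -0.96879583 -0.01320129]
 [-0.96230582  0.24738986 -0.11298571]
 [ 0.11272595 -0.01526123 -0.99350891]] [-0.35464148  0.39109496 -2.23498337] 0.029678298224348157 [ 0.63174411  0.24181641  1.70642079 -0.08735597  1.27215757 -2.22996077]
tank edge [0.53549218 0.19952288 0.103     ]
```

View pics/p5.png

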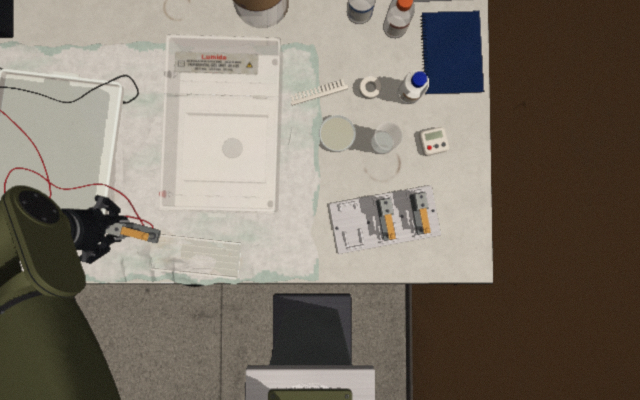

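View pics/p6.png

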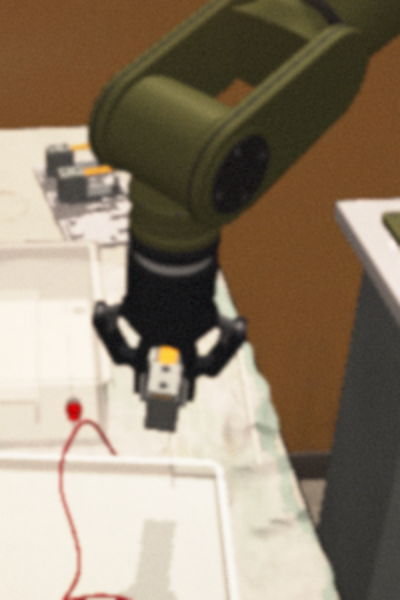

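```bash
cat > goto.py <<'E'
from h import *
from scipy.spatial.transform import Rotation as Ro
def goto(P,yaw):
    s=observe();R=np.array(s['ee_rot']);p=np.array(s['ee_pos']);a=np.radians(yaw)
    x=np.array([np.cos(a),np.sin(a),0]);z=np.array([0,0,-1.]);D=np.c_[x,np.cross(z,x),z]
    print("clock",s['clock'],"turn deg",np.degrees(Ro.from_matrix(R.T@D).as_rotvec()).round(2),"shift after turn cm",(D.T@(np.array(P)-p)*100).round(2),"shift before",(R.T@(np.array(P)-p)*100).round(2), "f",np.round(s['force'],1),"w",s['width'])
E
python3 -c "
from goto import *
goto([.4288,.3039,.18],263.9)"
```

```text
clock 22.025 turn deg [-0.44 -6.53 -8.37] shift after turn cm [10.74  6.03 -3.41] shift before [11.82  4.36 -2.16] f [-0.5 -0.3 -1.2] w 0.029389479981641854
```

Emit:
{"api": "jog_arm", "payload": {
  "increments": [
    [[0,0,0],[0,0,-2],-0.5],
    [[-0.2,-3.3,-4.2],[0,0,0],-0.5],
    [[-0.2,-3.2,-4.2],[0,0,0],-0.5],
    [[0,0,0],[2.7,1.5,-0.4],-0.5],
    [[0,0,0],[2.7,1.5,-0.4],-0.5],
    [[0,0,0],[2.7,1.5,-0.4],-0.5],
    [[0,0,0],[2.6,1.5,-0.2],-0.5],
    [[0,0,0],[0,0,0],-0.5],
    [[0,0,0],[0,0,0],-0.5]
  ]
}}

```text
clock: 23.15
ee_pos: [0.4305, 0.3075, 0.1825]
ee_rot: [[-0.106, -0.994, 0.005], [-0.994, 0.106, 0.003], [-0.003, -0.005, -1.0]]
force: [-0.2, 0.6, -2.4]
width: 0.0295
```

Run:
```python
from goto import *
goto([.4288,.3039,.10],263.9)
t=camera("top")
cv2.imwrite("pics/p7.png",cv2.resize(t[180:300,90:290],None,fx=4,fy=4)[:,:,::-1])
```

```text
clock 23.15 turn deg [-0.26  0.18  0.01] shift after turn cm [0.38 0.13 8.25] shift before [0.4  0.17 8.25] f [-0.2  0.6 -2.4] w 0.02949950041860864
```

View pics/p7.png

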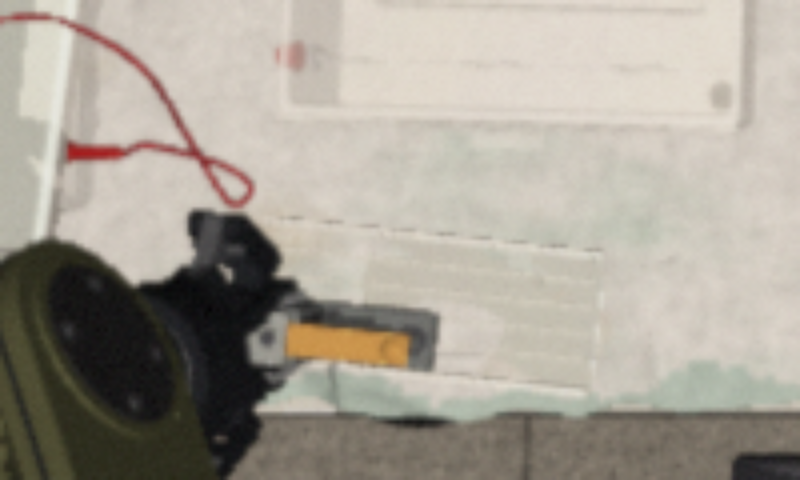

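Emit:
{"api": "jog_arm", "payload": {
  "increments": [
    [[0,0,0],[0.2,0.1,2.5],-0.5],
    [[0,0,0],[0.2,0,3],-0.5],
    [[0,0,0],[0,0,3],-0.5],
    [[0,0,0],[0,0,2.7],-0.5],
    [[0,0,0],[0,0,0.8],-0.5],
    [[0,0,0],[0,0,0],-0.5],
    [[0,0,0],[0,0,0],-0.5]
  ]
}}

```text
clock: 24.08
ee_pos: [0.4297, 0.3045, 0.0626]
ee_rot: [[-0.105, -0.994, 0.005], [-0.994, 0.105, 0.003], [-0.003, -0.005, -1.0]]
force: [0.4, 0.1, -1.2]
width: 0.0295
```

Run:
```python
from goto import *
goto([.4288,.3039,.044],263.9)
t=camera("top");sd=camera("side")
cv2.imwrite("pics/p8.png",cv2.resize(t[180:300,90:290],None,fx=4,fy=4)[:,:,::-1])
cv2.imwrite("pics/p9.png",cv2.resize(sd[200:360,330:460],None,fx=3.7,fy=3.7)[:,:,::-1])
```

```text
clock 24.075 turn deg [-0.26  0.18  0.07] shift after turn cm [0.07 0.08 1.86] shift before [0.08 0.09 1.86] f [ 0.4  0.1 -1.2] w 0.029489237677956654
```

View pics/p8.png

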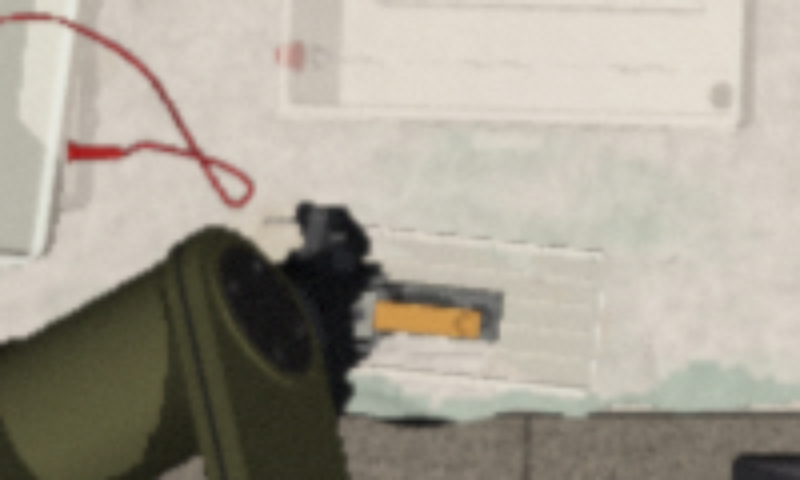

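View pics/p9.png

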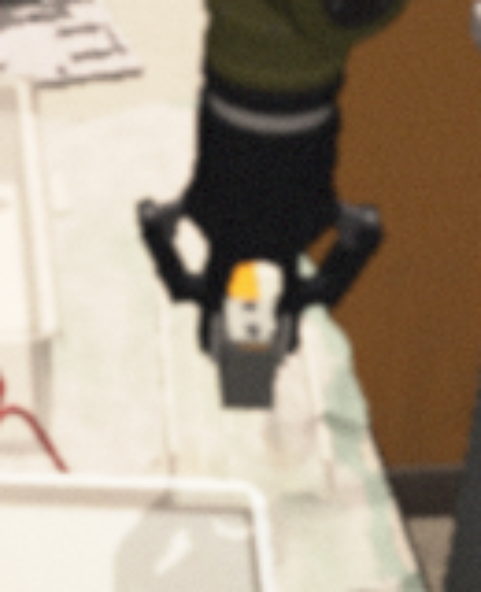

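Emit:
{"api": "jog_arm", "payload": {
  "increments": [
    [[-0.26,0.18,0],[0,0,0.7],-0.5],
    [[0,0,0],[0,0,0.6],-0.5],
    [[0,0,0],[0,0,0.2],-0.5],
    [[0,0,0],[0,0,0],-0.5],
    [[0,0,0],[0,0,0],-0.5]
  ]
}}

```text
clock: 24.8
ee_pos: [0.4286, 0.3039, 0.0461]
ee_rot: [[-0.105, -0.994, -0.002], [-0.994, 0.105, -0.001], [0.001, 0.002, -1.0]]
force: [0.5, -0.3, -1.5]
width: 0.0292
```

Emit:
{"api": "jog_arm", "payload": {
  "increments": [
    [[0,0,0],[0,0,0.15],-0.5],
    [[0,0,0],[0,0,0],-0.5]
  ]
}}

```text
clock: 25.05
ee_pos: [0.4285, 0.3038, 0.0445]
ee_rot: [[-0.105, -0.994, -0.002], [-0.994, 0.105, -0.001], [0.002, 0.002, -1.0]]
force: [-0.0, 0.0, -1.6]
width: 0.0294
```

Emit:
{"api": "jog_arm", "payload": {
  "increments": [
    [[0,0,0],[0,0,0.1],-0.5],
    [[0,0,0],[0,0,0],-0.5]
  ]
}}

```text
clock: 25.3
ee_pos: [0.4287, 0.3039, 0.0439]
ee_rot: [[-0.105, -0.994, -0.002], [-0.994, 0.105, -0.001], [0.001, 0.002, -1.0]]
force: [-0.4, -1.3, 0.4]
width: 0.0294
```

Emit:
{"api": "jog_arm", "payload": {
  "increments": [
    [[0,0,0],[0,0,0.05],-0.5],
    [[0,0,0],[0,0,0],-0.5]
  ]
}}

```text
clock: 25.55
ee_pos: [0.4287, 0.3039, 0.0439]
ee_rot: [[-0.105, -0.994, -0.002], [-0.994, 0.105, -0.001], [0.002, 0.002, -1.0]]
force: [-2.7, -2.6, 4.9]
width: 0.0291
```

Emit:
{"api": "jog_arm", "payload": {
  "increments": [
    [[0,0,0],[0,0,0],0.05],
    [[0,0,0],[0,0,0],0.05],
    [[0,0,0],[0,0,0],0.05]
  ]
}}

```text
clock: 25.92
ee_pos: [0.4286, 0.3038, 0.043]
ee_rot: [[-0.105, -0.994, -0.002], [-0.994, 0.105, -0.001], [0.002, 0.002, -1.0]]
force: [-0.5, -0.4, 0.2]
width: 0.0448
```

Released; straight up, then look.

Emit:
{"api": "jog_arm", "payload": {
  "increments": [
    [[0,0,0],[0,0,-1],0.05],
    [[0,0,0],[0,0,-2],0.05],
    [[0,0,0],[0,0,-4],0.05],
    [[0,0,0],[0,0,-5],0.05],
    [[0,0,0],[0,0,-5],0.05],
    [[0,0,0],[-5,0,-2],0.05],
    [[0,0,0],[-6,0,0],0.05],
    [[0,0,0],[-6,0,0],0.05],
    [[0,0,0],[-6,0,0],0.05],
    [[0,0,0],[0,0,0],0.05]
  ]
}}

```text
clock: 27.18
ee_pos: [0.4525, 0.5359, 0.2316]
ee_rot: [[-0.102, -0.995, -0.003], [-0.995, 0.102, -0.002], [0.002, 0.003, -1.0]]
force: [0.5, -1.6, -0.4]
width: 0.0451
```

Run:
```python
from goto import *
goto([.4288,.3039,.044],263.9)
t=camera("top");sd=camera("side")
cv2.imwrite("pics/p10.png",cv2.resize(t[200:300,130:290],None,fx=5,fy=5)[:,:,::-1])
cv2.imwrite("pics/p11.png",cv2.resize(sd[220:360,330:460],None,fx=4,fy=4)[:,:,::-1]);cv2.imwrite("pics/p12.png",t[:,:,::-1])
```

```text
clock 27.175 turn deg [ 0.17 -0.12  0.26] shift after turn cm [23.32 -0.11 18.76] shift before [23.28 -0.06 18.81] f [ 0.5 -1.6 -0.4] w 0.045056150666690484
```

View pics/p10.png

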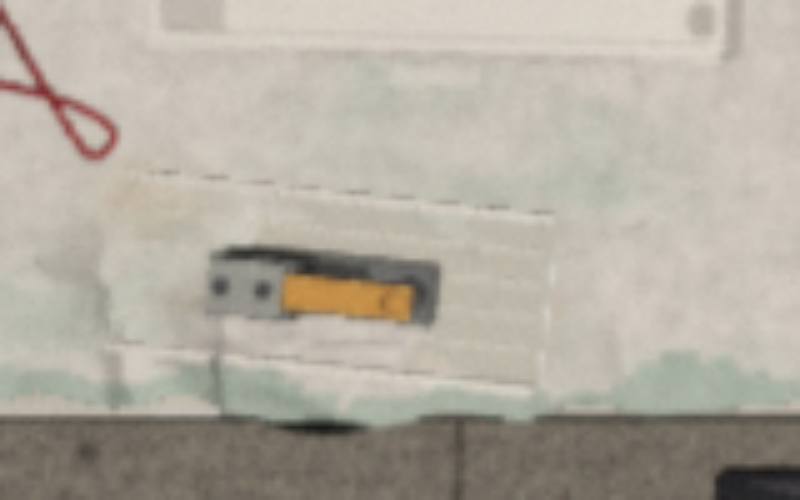

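View pics/p11.png

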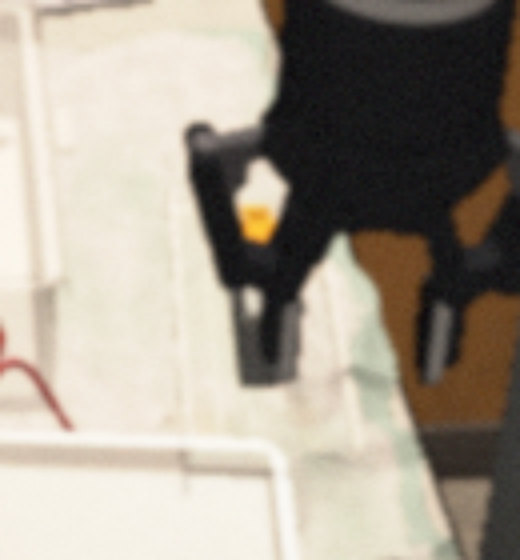

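View pics/p12.png

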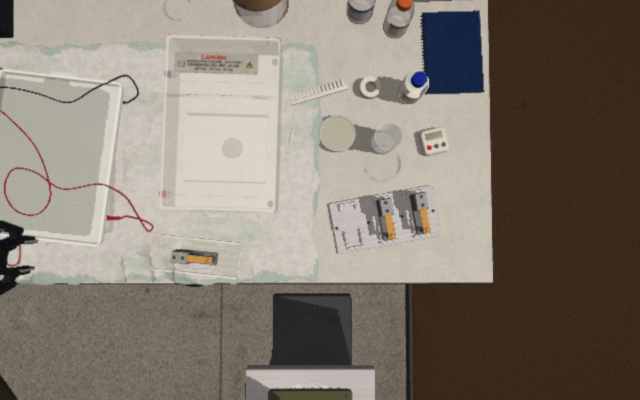

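Run:
```python
from rig import *
import cv2,numpy as np
a=cv2.imread("pics/top0.png")[100:270,310:460].astype(int);b=cv2.imread("pics/p12.png")[100:270,310:460].astype(int)
d=(abs(a-b).max(2)>40);ys,xs=np.nonzero(d);print(d.sum(),xs.min()+310,xs.max()+310,ys.min()+100,ys.max()+100)
print(observe()['joint_vel'].round(3));sign_off()
```

```text
951 323 360 202 245
[-0.022 -0.037  0.026  0.     0.001  0.001]
the job is handed in; nothing more can be done
```

I pressed all three fingers onto their stops, from left to right. The left one was the soft one, and its cartridge now stands upright in the tray. The job is handed in at about 27 s of the 67 s allowed; no verdict is reported.

| Slot | Force just before the stop | Travel (approx.) | Highest reading |
|---|---|---|---|
| Left (soft) | about 2.5 N | 9 mm | 12 N |
| Middle (sound) | about 7–8 N | 11 mm | 13 N |
| Right (sound) | about 5 N | 7 mm | 11 N |

- **Lift:** I lifted the left cartridge straight out and carried it over to the tray. I lowered it until it touched the tray floor, opened the gripper and moved the arm clear.
- **Error on the way:** I turned the cartridge too early, and the last joint would have passed its range. The arm missed the commanded pose, shifting about 10 cm and tilting about 6.5°. No contact force showed, and I levelled it again before lowering.
- **Last checks:** The pictures show the cartridge upright near the middle of the tray, well clear of the walls and open ends. Comparing the top views before and after, only the emptied left slot changed in the area of the rack, timer, beaker and petri dish.
- **Disagreement:** The side camera sat about 1–2 pixels (3–5 mm) off the top camera, so I moved the grasp 5 mm further back.

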